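Clamp a bent tube level with a twin-screw bar

ROBOT

A 6-joint arm with a two-finger parallel gripper is mounted at the origin on the work surface. World frame = base frame: x ahead of the robot, y to its left, z up, the work surface at z = 0. Lengths are in m, angles in rad, forces in N, time in s.
With the tool pointing down it reaches from about 0.3 to 0.775 m from the base axis. Payload 14.6 kg.
Tool frame: the origin (TCP) lies where the fingers leave the gripper's body, on its centre line; the fingertips stand 73 mm ahead of it and the grasp point (between the pads) lies 54 mm ahead of it; z points along the fingers, y is the line along which they close (so a half turn about z gives the same grasp; the last joint's range is limited). The gripper opens to 85 mm and grips with 20 to 120 N. Pads are 22 mm wide; open, the fingers measure 114 mm over their backs; the gripper's body (76 mm by 85 mm) begins 54 mm behind the grasp point. The pads swing forward as they close: fully open they stand 13 mm farther back than shut.
Start: joints at [-1.27, 0.3, 1.521, -0, 1.321, -0.067], TCP at [0.198, -0.513, 0.304] pointing down, gripper open.
Joint ranges: [-3.03, 3.03], [-0.79, 2.21], [0.23, 2.52], [-1.04, 4.18], [0, 3.07], [-2.55, 2.55]. Speed limits (rad/s): [2.22, 2.22, 2.57, 3.14, 3.14, 3.14].

INTERFACE

Orientations are given as a rotation vector (axis times angle).
In Python, from rig import manip gives the robot as it stands. The module is installed in compiled form; this text tells all that it offers.
- The arm moves only by the tool servo_tool, never from a script. Its argument "moves" is text: rows parted by semicolons, each of 7 numbers parted by spaces: the shift along the tool's x, y, z in units of 30 mm (1.0 is 30 mm), then the turn, a rotation vector about the tool's x, y, z in units of 5 degrees (1.0 is 5 degrees), then the opening, from 0 (shut) to 1 (fully open). In form: x y z ax ay az gripper; .... A call has exactly 8 rows; each row shifts and turns the commanded pose from where the row before left it, along the tool's axes as they then stand; what a row does not reach is not made up. A row lasts 1/12 s, in which the tool goes at most 41.7 mm and 7.16 degrees, less where a joint would pass 70% of its speed; a pose out of reach is approached as far as the arm can. A call is refused whole if a number of a shift passes 1 or a number of a turn 1, either way. A call with a gripper value outside its range is refused whole. The fingers move at their own pace and stop on an object; "grip_force" is the grip in N (left out, the last holds). Time passes only in rows, so rows that do not move let the fingers close, or fill a call up. It gives the time, the measured TCP pose, the force, the opening and the grip force at its end, in the units of the state.
- manip.get_obs(): the state, without advancing time (a new reading comes with each control period).
- manip.get_image(name): name is "scene" or "side" or "wrist"; returns a dict with "pixels" (384x512x3 uint8, blue, green, red), "intrinsics" (3x3 intrinsics, pixels), "rvec" (rotation vector, rad) and "tvec" (3), from world to camera coordinates, as OpenCV has them. Camera axes: x right, y down, z forward; pixel columns grow to the right and rows downward; lengths in m; the calibration is good to about 2 mm. A picture is of the moment at which its call begins. There is no depth.
- manip.sign_off(): hands the job in; it is judged then, once.
The state is a dict: "time_s": time; "joint_pos": joint angles; "joint_vel": joint speeds; "effort": joint torques, N m; "tcp_pos": TCP position; "tcp_rot": TCP orientation; "wrist_force": force on the tool from outside, world axes, zero at the start; "torque": the same for the moment, N m; "opening": finger opening in m; "grasp_force": force on a finger pad.
Only numpy, scipy, OpenCV 4.12 (cv2) and the standard library are available. Lean on these libraries where they do the work, as an engineer would, in place of code of your own. Each camera call takes 0.05 s, during which the arm holds its last target. There are 200 camera calls.

TASK

Clamp the bent tube in its fixture: turn the two black knobs clockwise by turns, a little on one and then a little on the other, so that the clamp bar comes down level (neither end ever more than about 6 mm below the other) until each end holds the tube firmly, with about 30 N. Tighten each side by feel, as the pads under the bar are not set alike, and do not crush the tube; leave the other things on the bench alone and let go of the knobs.

Things in the scene. Friction and masses are not known exactly. Their poses are not given: they have to be found in the camera images.
- fixture: Aluminium base plate 150 x 350 x 15 mm fixed to the bench. Origin: centre of its underside; y runs along the clamp bar towards the left knob, z up. Two upright screws stand at y = +130 and -130 mm, each with a black knob on top. Turning a knob clockwise from above lowers the bar at that screw by 20 mm a turn (3.18 mm per rad); the screws hold by themselves when released.
- knob_l_grip (a point): Point on the axis of the left (+y) knob, at the height to grip. The knob is an upright fluted black cylinder 40 mm in diameter, 28 mm tall; this point is 178 mm above the bench, 10 mm under the knob's top, and stays put (knobs turn but do not rise or sink). A free knob drags with about 0.2 N m; every 10 N of load on its screw adds about 0.032 N m to the torque needed clockwise.
- knob_r_grip (a point): The same for the right (-y) knob, 260 mm away. A held knob at rest passes on its load torque (0.032 N m counter-clockwise per 10 N) plus or minus up to the drag: right after turning on, load plus drag; after easing back slightly (or when the arm swings back as it stops), load minus drag.
- bar_l (a point): Point on the upper face of the clamp bar on the left screw's axis; sinks as the left knob is turned. The bar (aluminium, 34 x 300 x 18 mm, along the fixture's y) rides on both screws. At the start it is 139 to 142 mm above the bench at each end.
- bar_r (a point): The same on the right screw's axis. The height difference of bar_l and bar_r over 260 mm is the bar's lean.
- bar: The clamp bar; origin on the left screw's axis, 9 mm under bar_l; z up when level. Two round-nosed rubber pads hang under it, 80 mm either side of the middle, above the rests. Their undersides lie 40 mm under the bar's top, but each is hand-set up to 2 mm higher or lower, which cannot be seen. Once a pad touches, its force grows by about 15 N per mm; each knob also loads the other end a little.
- tube: Steel tube 16 mm in diameter, a straight run of about 212 mm along y with both ends bent about 46 mm down; it lies loose across the two rests. Origin: centre of the straight run (8 mm under its top, which is 96 mm above the bench).
- rest_l: Fixed steel rest 36 x 22 x 72 mm standing on the base plate under the left pad, 80 mm from the fixture's middle; the tube lies in the 20 mm wide notch on its top (floor of the notch 80 mm above the bench). Origin: centre of its underside, 15 mm above the bench.
- rest_r: The same under the right pad.
- tape: Bystander: cardboard ring 90 mm across and 30 mm tall, lying on the bench. Leave alone.
- driver: Bystander: screwdriver lying on the bench. Leave alone.
- spare: Bystander: dark L-shaped spare tube, 16 mm thick, about 110 x 70 mm, lying on the bench. Leave alone.
Things that resemble listed ones, but are neither listed nor needed, are in the scene too. There is more than one size of the tube; the one meant has the size given above.

How it is judged:
By the outcome, as a careful person would: the job done as asked, in the order asked, and still so for the second after the job is handed in, with the robot touching nothing.
It also fails if it takes over 72 s, if anything falls off the work surface, if the arm or the gripper's body presses on something with over 40 N, if the wrist force passes 120 N, or if a joint passes its speed limit or range.

## Working session

There is one attempt and no reset: what is moved stays moved. The work goes in short steps, Python scripts to look and compute and a tool call to move; the robot and the scene stay as the last step left them, time stands still between calls to the robot, and variables do not carry over. Pictures are saved under pics/ and viewed, at most 10 in all, crops included, and the job is handed in when it is done.

Besides the shell and the picture viewer there is one more tool, called after "Request:" as name(argument=value, ...) on one line, values as JSON. servo_tool: Moves the arm, as the interface text tells. Its arguments: {"type":"object","properties":{"moves":{"type":"string"},"grip_force":{"type":"number"}},"required":["moves"]}

```bash
mkdir -p pics
cat > h.py <<'E'
import numpy as np, cv2
from rig import manip
def cam(n):
    d=manip.get_image(n); R=cv2.Rodrigues(np.array(d["rvec"],float))[0]
    return np.array(d["pixels"]),np.array(d["intrinsics"]),R,np.array(d["tvec"],float).ravel()
def ray(c,u,v):
    _,K,R,t=c; d=R.T@np.linalg.solve(K,[u,v,1.]); return -R.T@t,d
def onplane(c,u,v,z):
    o,d=ray(c,u,v); return o+d*(z-o[2])/d[2]
def tri(c1,p1,c2,p2):
    o1,d1=ray(c1,*p1);o2,d2=ray(c2,*p2)
    s=np.linalg.lstsq(np.c_[d1,-d2],o2-o1,rcond=None)[0]
    a=o1+s[0]*d1;b=o2+s[1]*d2;return (a+b)/2,np.linalg.norm(a-b)
def proj(c,P):
    _,K,R,t=c;q=K@(R@np.array(P,float)+t);return q[:2]/q[2]
E
python3 - <<'E'
from h import *
o=manip.get_obs();print({k:np.round(v,3) for k,v in o.items()})
for n in("scene","side","wrist"):
    c=cam(n);cv2.imwrite(f"pics/{n}0.png",c[0]);o,d=ray(c,256,192);print(n,o.round(3),d.round(3))
E
```

```text
{'time_s': np.float64(0.0), 'joint_pos': array([-1.27 ,  0.3  ,  1.522,  0.   ,  1.321, -0.067]), 'joint_vel': array([-0.   ,  0.001,  0.001,  0.002, -0.001, -0.   ]), 'effort': array([ 0.0000e+00, -5.4350e+01, -3.6179e+01, -0.0000e+00,  4.0000e-03,
       -0.0000e+00]), 'tcp_pos': array([ 0.198, -0.513,  0.303]), 'tcp_rot': array([-3.088, -0.574,  0.   ]), 'wrist_force': array([-0.037,  0.694, -0.243]), 'torque': array([0.058, 0.04 , 0.035]), 'grasp_force': np.float64(0.0), 'opening': np.float64(0.085)}
scene [0.947 0.522 0.794] [-0.438 -0.512 -0.739]
side [0.312 0.498 0.627] [ 0.339 -0.632 -0.698]
wrist [ 0.261 -0.489  0.374] [-0.243 -0.101 -0.965]
```

View pics/scene0.png

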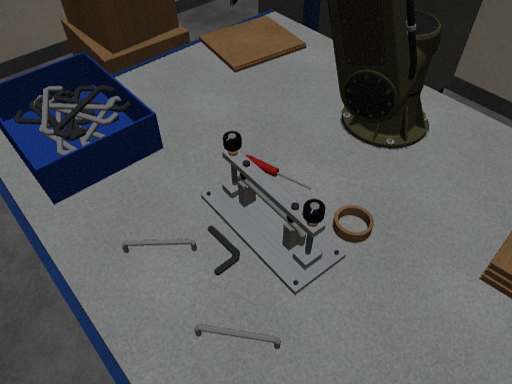

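View pics/side0.png

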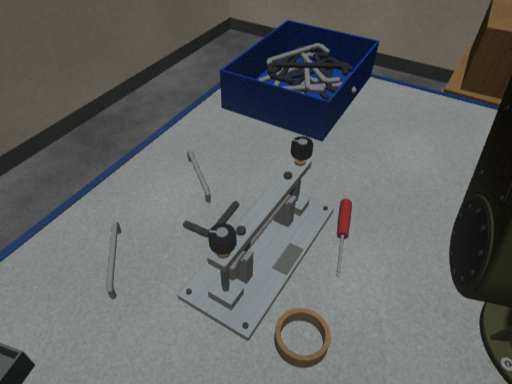

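The scene view shows the fixture with black knobs at (232,141) and (314,211). The side view has them at (302,150) and (222,239); the near one is left. Two loose grey tubes lie at (160,243) and (238,335), with the spare at (225,250). Next I measure the knobs and check for the tube under the bar in a close crop.

```bash
cat >> h.py <<'E'
def knob(c,u,v,r=20):
    g=c[0].max(2);m=((g<50)*255).astype(np.uint8);w=np.zeros_like(m);cv2.circle(w,(int(u),int(v)),r,255,-1);m&=w
    m=cv2.morphologyEx(m,cv2.MORPH_CLOSE,np.ones((5,5)))
    n,l,s,ce=cv2.connectedComponentsWithStats(m);i=1+np.argmax(s[1:,4]);x,y,a,b=s[i,:4]
    return np.array([x+(a-1)/2,y+(b-1)/2]),s[i]
E
python3 - <<'E'
from h import *
a=cam("scene");b=cam("side")
P=[]
for p,q in(((314,211),(222,239)),((232,141),(302,150))):
    ka,sa=knob(a,*p);kb,sb=knob(b,*q);X,e=tri(a,ka,b,kb);P.append(X);print(ka,sa,kb,sb,X.round(4),round(e,4))
print(np.linalg.norm(P[0]-P[1]),np.arctan2(*(P[0]-P[1])[[1,0]]))
f=lambda c,x0,y0,w,h:cv2.resize(c[0][y0:y0+h,x0:x0+w],(399,420),interpolation=cv2.INTER_CUBIC)
im=np.hstack([f(a,195,120,152,160),f(b,190,130,152,160)])
cv2.imwrite("pics/crop1.png",cv2.convertScaleAbs(im,alpha=1.5))
E
```

```text
[309.5 214.5] [295 199  30  32 496] [222.  236.5] [203 220  39  34 615] [0.533  0.1934 0.1641] 0.0057
[232.  142.5] [223 131  19  24 285] [301.5 148. ] [291 137  22  23 359] [ 0.5175 -0.0611  0.1697] 0.0047
0.25501959047211553 1.5099640179338731
```

View pics/crop1.png

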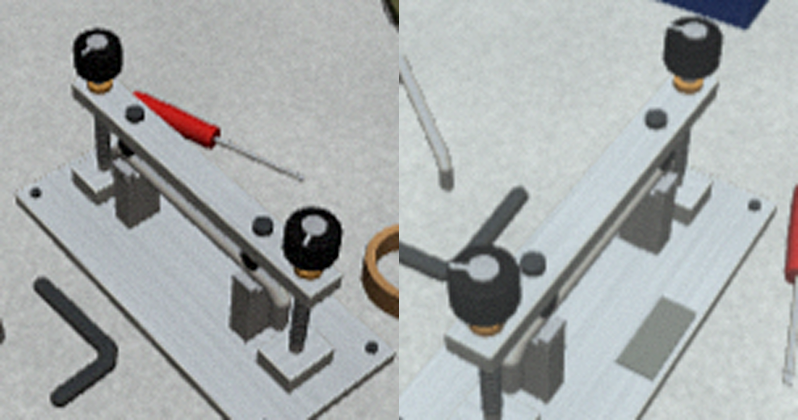

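The crop confirms it. The right tube is already lying in the two rests under the bar (about 212 mm run), so the two tubes on the bench are look-alikes and not wanted. The fixture knobs are the only black knobs with a light mark. I refine their axes and plan the travel.

```bash
cat >> h.py <<'E'
from scipy.spatial.transform import Rotation as Ro
def plan(target,yawdeg,n,g=1):
    """rows: world shift spread over n rows, yawdeg about tool z (cw from above +)"""
    o=manip.get_obs();R=Ro.from_rotvec(o["tcp_rot"]);d=(np.array(target)-o["tcp_pos"])/n
    rows=[]
    for i in range(n):
        s=R.inv().apply(d)/.03; rows.append("%.2f %.2f %.2f 0 0 %.2f %g"%(*s,yawdeg/n/5,g)); R=R*Ro.from_rotvec([0,0,np.deg2rad(yawdeg/n)])
    for i in range(0,n,8): print("; ".join(rows[i:i+8]))
E
python3 - <<'E'
from h import *
a=cam("scene");b=cam("side");P=[]
for p,q in(((314.2,210.7),(222.4,238.6)),((232.3,141.3),(302,148.3))):
    X,e=tri(a,p,b,q);P.append(X);print(X.round(4),round(e,4))
    print([onplane(c,*r,.174)[:2].round(4) for c,r in((a,p),(b,q))])
print(np.linalg.norm(P[0]-P[1]),np.arctan2(*(P[0]-P[1])[[1,0]]))
plan([P[0][0],P[0][1],.29],-144,32)
E
```

```text
[0.5263 0.1997 0.1728] 0.0014
[array([0.5274, 0.201 ]), array([0.5259, 0.1996])]
[ 0.5159 -0.0613  0.1708] 0.0023
[array([ 0.519 , -0.0567]), array([ 0.5147, -0.0591])]
0.26116625058410503 1.5309848928699876
0.59 -0.57 0.01 0 0 -0.90 1; 0.63 -0.52 0.01 0 0 -0.90 1; 0.67 -0.47 0.01 0 0 -0.90 1; 0.70 -0.42 0.01 0 0 -0.90 1; 0.73 -0.36 0.01 0 0 -0.90 1; 0.76 -0.30 0.01 0 0 -0.90 1; 0.78 -0.24 0.01 0 0 -0.90 1; 0.80 -0.18 0.01 0 0 -0.90 1
0.81 -0.12 0.01 0 0 -0.90 1; 0.82 -0.05 0.01 0 0 -0.90 1; 0.82 0.01 0.01 0 0 -0.90 1; 0.81 0.08 0.01 0 0 -0.90 1; 0.81 0.14 0.01 0 0 -0.90 1; 0.79 0.20 0.01 0 0 -0.90 1; 0.77 0.26 0.01 0 0 -0.90 1; 0.75 0.32 0.01 0 0 -0.90 1
0.72 0.38 0.01 0 0 -0.90 1; 0.69 0.44 0.01 0 0 -0.90 1; 0.65 0.49 0.01 0 0 -0.90 1; 0.61 0.54 0.01 0 0 -0.90 1; 0.57 0.59 0.01 0 0 -0.90 1; 0.52 0.63 0.01 0 0 -0.90 1; 0.47 0.67 0.01 0 0 -0.90 1; 0.42 0.70 0.01 0 0 -0.90 1
0.36 0.73 0.01 0 0 -0.90 1; 0.30 0.76 0.01 0 0 -0.90 1; 0.24 0.78 0.01 0 0 -0.90 1; 0.18 0.80 0.01 0 0 -0.90 1; 0.12 0.81 0.01 0 0 -0.90 1; 0.05 0.82 0.01 0 0 -0.90 1; -0.01 0.82 0.01 0 0 -0.90 1; -0.08 0.81 0.01 0 0 -0.90 1
```

Request:
servo_tool(moves="0.59 -0.57 0 0 0 -0.9 1; 0.63 -0.52 0 0 0 -0.9 1; 0.67 -0.47 0 0 0 -0.9 1; 0.7 -0.42 0 0 0 -0.9 1; 0.73 -0.36 0 0 0 -0.9 1; 0.76 -0.3 0 0 0 -0.9 1; 0.78 -0.24 0 0 0 -0.9 1; 0.8 -0.18 0 0 0 -0.9 1")

```text
time_s: 1.02
tcp_pos: [0.2803, -0.334, 0.3039]
tcp_rot: [2.757, 1.506, 0.0]
wrist_force: [0.7, -0.9, 0.6]
opening: 0.0852
grasp_force: 0.0
```

Request:
servo_tool(moves="0.81 -0.12 0 0 0 -0.9 1; 0.82 -0.05 0 0 0 -0.9 1; 0.82 0.01 0 0 0 -0.9 1; 0.81 0.08 0 0 0 -0.9 1; 0.81 0.14 0 0 0 -0.9 1; 0.79 0.2 0 0 0 -0.9 1; 0.77 0.26 0 0 0 -0.9 1; 0.75 0.32 0 0 0 -0.9 1")

```text
time_s: 1.68
tcp_pos: [0.3623, -0.1557, 0.304]
tcp_rot: [2.156, 2.284, 0.0]
wrist_force: [-0.2, -0.5, 0.7]
opening: 0.0855
grasp_force: 0.0
```

Request:
servo_tool(moves="0.72 0.38 0 0 0 -0.9 1; 0.69 0.44 0 0 0 -0.9 1; 0.65 0.49 0 0 0 -0.9 1; 0.61 0.54 0 0 0 -0.9 1; 0.57 0.59 0 0 0 -0.9 1; 0.52 0.63 0 0 0 -0.9 1; 0.47 0.67 0 0 0 -0.9 1; 0.42 0.7 0 0 0 -0.9 1")

```text
time_s: 2.35
tcp_pos: [0.4446, 0.0222, 0.304]
tcp_rot: [1.345, 2.839, 0.0]
wrist_force: [-0.4, 0.5, 0.2]
opening: 0.0852
grasp_force: 0.0
```

Run:
```python
from h import *
o=manip.get_obs();print({k:np.round(v,3) for k,v in o.items()})
plan([.5263,.1997,.29],-36,8)
c=cam("wrist");cv2.imwrite("pics/w1.png",c[0]);print(proj(c,[.5263,.1997,.188]),proj(c,[.516,-.0605,.188]))
```

```text
{'time_s': np.float64(2.35), 'joint_pos': array([-0.032,  0.064,  1.8  , -0.   ,  1.278, -0.718]), 'joint_vel': array([ 0.621,  0.302, -0.318,  0.003,  0.016, -0.317]), 'effort': array([-4.2000e+00, -4.2362e+01, -3.3326e+01,  5.2000e-02,  1.1000e-02,
        7.2300e-01]), 'tcp_pos': array([0.445, 0.022, 0.304]), 'tcp_rot': array([1.345, 2.839, 0.   ]), 'wrist_force': array([-0.44 ,  0.474,  0.247]), 'torque': array([-0.013, -0.029, -0.005]), 'grasp_force': np.float64(0.0), 'opening': np.float64(0.085)}
0.36 0.73 0.06 0 0 -0.90 1; 0.30 0.76 0.06 0 0 -0.90 1; 0.24 0.78 0.06 0 0 -0.90 1; 0.18 0.79 0.06 0 0 -0.90 1; 0.11 0.81 0.06 0 0 -0.90 1; 0.05 0.81 0.06 0 0 -0.90 1; -0.01 0.81 0.06 0 0 -0.90 1; -0.08 0.81 0.06 0 0 -0.90 1
[528.61908748  87.76430195] [257.04637978 338.78903164]
```

View pics/w1.png

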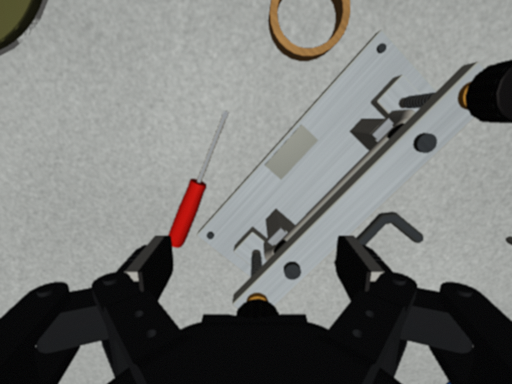

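The wrist view shows the fixture, with the left knob at about (505,92) and the right one partly hidden behind the gripper at (257,310). This agrees with my estimates, so I carry on to above the left knob.

Request:
servo_tool(moves="0.36 0.73 0.06 0 0 -0.9 1; 0.3 0.76 0.06 0 0 -0.9 1; 0.24 0.78 0.06 0 0 -0.9 1; 0.18 0.79 0.06 0 0 -0.9 1; 0.11 0.81 0.06 0 0 -0.9 1; 0.05 0.81 0.06 0 0 -0.9 1; -0.01 0.81 0.06 0 0 -0.9 1; -0.08 0.81 0.06 0 0 -0.9 1")

```text
time_s: 3.07
tcp_pos: [0.5267, 0.1994, 0.2893]
tcp_rot: [-0.402, -3.116, 0.0]
wrist_force: [1.2, 0.2, 0.5]
opening: 0.0853
grasp_force: 0.0
```

Run:
```python
from h import *
c=cam("wrist");c=cam("wrist")
o=manip.get_obs();print({k:np.round(v,3) for k,v in o.items() if k in("time_s","joint_pos","tcp_pos","tcp_rot","torque")})
cv2.imwrite("pics/w2.png",c[0]);print(proj(c,[.5263,.1997,.188]),proj(c,[.516,-.0605,.188]))
plan([.5263,.1997,.229],0,8)
for i in range(6):cam("side");print(manip.get_obs()["torque"].round(3))
```

```text
{'time_s': np.float64(3.167), 'joint_pos': array([ 0.299,  0.343,  1.5  ,  0.   ,  1.299, -1.017]), 'tcp_pos': array([0.527, 0.2  , 0.289]), 'tcp_rot': array([-0.4  , -3.115,  0.   ]), 'torque': array([-0.014, -0.013,  0.087])}
[249.31567033 221.04108998] [-104.30804431  291.6956962 ]
0.00 -0.00 0.25 0 0 0.00 1; 0.00 -0.00 0.25 0 0 0.00 1; 0.00 -0.00 0.25 0 0 0.00 1; 0.00 -0.00 0.25 0 0 0.00 1; 0.00 -0.00 0.25 0 0 0.00 1; 0.00 -0.00 0.25 0 0 0.00 1; 0.00 -0.00 0.25 0 0 0.00 1; 0.00 -0.00 0.25 0 0 0.00 1
[-0.011  0.015 -0.028]
[ 0.006 -0.03   0.026]
[-0.033  0.035  0.023]
[-0.02   0.042  0.042]
[0.031 0.01  0.057]
[0.051 0.006 0.008]
```

View pics/w2.png

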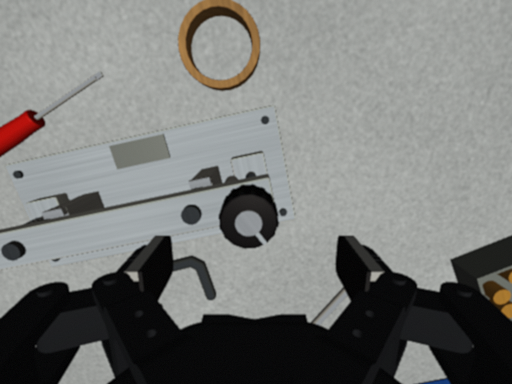

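The left knob top is at (248,222), against a prediction of (249,221), so the axis is good to about 1 mm. Going down, gripping and making the first 40° turn.

Request:
servo_tool(moves="0 0 0.25 0 0 0 1; 0 0 0.25 0 0 0 1; 0 0 0.25 0 0 0 1; 0 0 0.25 0 0 0 1; 0 0 0.25 0 0 0 1; 0 0 0.25 0 0 0 1; 0 0 0.25 0 0 0 1; 0 0 0.25 0 0 0 1", grip_force=50)

```text
time_s: 4.13
tcp_pos: [0.5264, 0.1982, 0.2286]
tcp_rot: [-0.408, -3.115, 0.0]
wrist_force: [0.6, 0.5, 0.3]
opening: 0.0855
grasp_force: 0.0
```

Request:
servo_tool(moves="0 0 0 0 0 0 0; 0 0 0 0 0 0 0; 0 0 0 0 0 0 0; 0 0 0 0 0 0 0; 0 0 0 0 0 0 0; 0 0 0 0 0 0 0; 0 0 0 0 0 0 0; 0 0 0 0 0 0 0")

```text
time_s: 4.8
tcp_pos: [0.5266, 0.1984, 0.2302]
tcp_rot: [0.408, 3.114, 0.001]
wrist_force: [-1.3, 2.9, 6.1]
opening: 0.0388
grasp_force: 50.3
```

```bash
cat >> h.py <<'E'
def feel(n=8):
    T=[];F=[]
    for i in range(n):
        cam("side");o=manip.get_obs();T.append(o["torque"]);F.append(o["wrist_force"])
    T=np.array(T)
    print("t",round(float(o["time_s"]),2),"torque",T.mean(0).round(3),"+-",(T[:,2].std()/n**.5).round(3),"F",np.mean(F,0).round(1),"yaw",np.rad2deg(2*np.arctan2(o["tcp_rot"][1],o["tcp_rot"][0])).round(2)%360,"q6",o["joint_pos"][5].round(3),"tcp",o["tcp_pos"].round(4),"op",round(float(o["opening"]),4),"gf",round(float(o["grasp_force"]),1))
E
python3 -c "
from h import *
feel(6)"
```

```text
t 5.1 torque [ 0.399  0.116 -0.006] +- 0.007 F [-0.4  2.5  5.9] yaw 165.08 q6 -1.015 tcp [0.5266 0.1985 0.2302] op 0.0387 gf 50.3
```

Request:
servo_tool(moves="0 0 0 0 0 1 0; 0 0 0 0 0 1 0; 0 0 0 0 0 1 0; 0 0 0 0 0 1 0; 0 0 0 0 0 1 0; 0 0 0 0 0 1 0; 0 0 0 0 0 1 0; 0 0 0 0 0 1 0")

```text
time_s: 5.77
tcp_pos: [0.5266, 0.1985, 0.2302]
tcp_rot: [1.454, 2.784, 0.002]
wrist_force: [0.1, 1.9, 5.4]
opening: 0.0385
grasp_force: 50.4
```

```bash
python3 -c "
from h import *
print(manip.get_obs()['torque'])
feel(8)"
```

```text
[0.33791623 0.11483601 0.16480705]
t 6.17 torque [ 0.385  0.103 -0.225] +- 0.008 F [-0.6  2.3  5.7] yaw 125.06 q6 -0.317 tcp [0.5266 0.1984 0.2302] op 0.0386 gf 50.5
```

```bash
cat >> h.py <<'E'
def mplan(segs):
    """segs: (dx,dy,dz world m, yawdeg, nrows, grip)"""
    R=Ro.from_rotvec(manip.get_obs()["tcp_rot"]);y=2*np.arctan2(*R.as_rotvec()[[1,0]])
    R=Ro.from_rotvec(np.pi*np.array([np.cos(y/2),np.sin(y/2),0]));rows=[]
    for dx,dy,dz,yw,n,g in segs:
        for i in range(n):
            s=R.inv().apply(np.array([dx,dy,dz])/n)/.03;rows.append("%.2f %.2f %.2f 0 0 %.2f %g"%(*s,yw/n/5,g));R=R*Ro.from_rotvec([0,0,np.deg2rad(yw/n)])
    rows+=["0 0 0 0 0 0 %g"%segs[-1][5]]*(-len(rows)%8)
    for i in range(0,len(rows),8): print("; ".join(rows[i:i+8]).replace("-0.00","0").replace("0.00","0"))
E
python3 -c "
from h import *
mplan([(0,0,0,0,4,1),(0,0,.048,0,4,1),(-.0106,-.259,0,-40,10,1)])"
```

```text
0 0 0 0 0 0 1; 0 0 0 0 0 0 1; 0 0 0 0 0 0 1; 0 0 0 0 0 0 1; 0 0 -0.40 0 0 0 1; 0 0 -0.40 0 0 0 1; 0 0 -0.40 0 0 0 1; 0 0 -0.40 0 0 0 1
-0.69 -0.52 0 0 0 -0.80 1; -0.65 -0.57 0 0 0 -0.80 1; -0.61 -0.62 0 0 0 -0.80 1; -0.56 -0.66 0 0 0 -0.80 1; -0.52 -0.69 0 0 0 -0.80 1; -0.47 -0.73 0 0 0 -0.80 1; -0.41 -0.76 0 0 0 -0.80 1; -0.36 -0.79 0 0 0 -0.80 1
-0.30 -0.81 0 0 0 -0.80 1; -0.25 -0.83 0 0 0 -0.80 1; 0 0 0 0 0 0 1; 0 0 0 0 0 0 1; 0 0 0 0 0 0 1; 0 0 0 0 0 0 1; 0 0 0 0 0 0 1; 0 0 0 0 0 0 1
```

Request:
servo_tool(moves="0 0 0 0 0 0 1; 0 0 0 0 0 0 1; 0 0 0 0 0 0 1; 0 0 0 0 0 0 1; 0 0 -0.4 0 0 0 1; 0 0 -0.4 0 0 0 1; 0 0 -0.4 0 0 0 1; 0 0 -0.4 0 0 0 1")

```text
time_s: 6.83
tcp_pos: [0.5265, 0.1982, 0.2796]
tcp_rot: [1.448, 2.787, 0.001]
wrist_force: [-0.1, -0.3, -0.5]
opening: 0.0854
grasp_force: 0.0
```

Request:
servo_tool(moves="-0.69 -0.52 0 0 0 -0.8 1; -0.65 -0.57 0 0 0 -0.8 1; -0.61 -0.62 0 0 0 -0.8 1; -0.56 -0.66 0 0 0 -0.8 1; -0.52 -0.69 0 0 0 -0.8 1; -0.47 -0.73 0 0 0 -0.8 1; -0.41 -0.76 0 0 0 -0.8 1; -0.36 -0.79 0 0 0 -0.8 1")

```text
time_s: 7.5
tcp_pos: [0.5181, -0.0107, 0.2791]
tcp_rot: [0.619, 3.078, 0.0]
wrist_force: [0.7, -0.2, -0.1]
opening: 0.0853
grasp_force: 0.0
```

Request:
servo_tool(moves="-0.3 -0.81 0 0 0 -0.8 1; -0.25 -0.83 0 0 0 -0.8 1; 0 0 0 0 0 0 1; 0 0 0 0 0 0 1; 0 0 0 0 0 0 1; 0 0 0 0 0 0 1; 0 0 0 0 0 0 1; 0 0 0 0 0 0 1")

```text
time_s: 8.17
tcp_pos: [0.516, -0.0607, 0.2777]
tcp_rot: [0.407, 3.115, 0.0]
wrist_force: [-0.6, 0.8, -0.6]
opening: 0.0854
grasp_force: 0.0
```

Run:
```python
from h import *
c=cam("wrist");o=manip.get_obs();print(o["time_s"],o["tcp_pos"].round(4),o["joint_pos"].round(2),o["torque"].round(3))
cv2.imwrite("pics/w3.png",c[0]);print(proj(c,[.516,-.0605,.188]))
g=c[0];m=((g.max(2)>100)*255).astype(np.uint8)
p=proj(c,[.516,-.0605,.188]);n,l,s,ce=cv2.connectedComponentsWithStats(m)
for i in range(1,n):
    if np.linalg.norm(ce[i]-p)<30 and s[i,4]>20: print(s[i],ce[i],onplane(c,*ce[i],.188).round(4))
```

```text
8.2167 [ 0.516  -0.0608  0.2776] [-0.19  0.26  1.64  0.    1.25 -1.5 ] [-0.015  0.035  0.006]
[253.72297766 228.1944088 ]
```

View pics/w3.png

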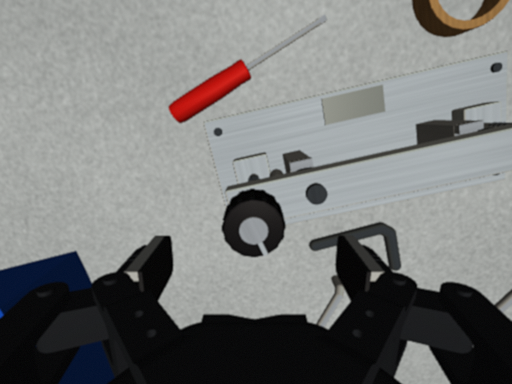

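The right knob's disc is at (253,230), as predicted. Next I go down, grip and turn.

Request:
servo_tool(moves="0 0 0.4 0 0 0 1; 0 0 0.4 0 0 0 1; 0 0 0.4 0 0 0 1; 0 0 0.4 0 0 0 1; 0 0 0 0 0 0 0; 0 0 0 0 0 0 0; 0 0 0 0 0 0 0; 0 0 0 0 0 0 0")

```text
time_s: 8.88
tcp_pos: [0.5163, -0.0613, 0.2304]
tcp_rot: [0.408, 3.114, -0.0]
wrist_force: [-1.4, 2.6, 19.3]
opening: 0.0389
grasp_force: 43.2
```

Request:
servo_tool(moves="0 0 0 0 0 0 0; 0 0 0 0 0 0 0; 0 0 0 0 0 0 0; 0 0 0 0 0 0 0; 0 0 0 0 0 1 0; 0 0 0 0 0 1 0; 0 0 0 0 0 1 0; 0 0 0 0 0 1 0")

```text
time_s: 9.55
tcp_pos: [0.5163, -0.0612, 0.2306]
tcp_rot: [0.948, 2.993, 0.001]
wrist_force: [-1.9, 1.9, 6.1]
opening: 0.0387
grasp_force: 49.9
```

Request:
servo_tool(moves="0 0 0 0 0 1 0; 0 0 0 0 0 1 0; 0 0 0 0 0 1 0; 0 0 0 0 0 1 0; 0 0 0 0 0 1 0; 0 0 0 0 0 1 0; 0 0 0 0 0 1 0; 0 0 0 0 0 1 0")

```text
time_s: 10.22
tcp_pos: [0.5164, -0.0612, 0.2306]
tcp_rot: [1.915, 2.488, 0.002]
wrist_force: [-0.1, 2.2, 6.4]
opening: 0.0388
grasp_force: 49.8
```

```bash
python3 -c "
from h import *
print(manip.get_obs()['torque'])
feel(8)
mplan([(0,0,0,0,4,1),(0,0,.048,0,4,1),(.0104,.2592,0,-60,12,1),(0,0,-.048,0,4,1)])"
```

```text
[0.29100826 0.00655404 0.21905543]
t 10.62 torque [ 0.349  0.043 -0.205] +- 0.009 F [-0.3  2.3  5.9] yaw 105.06 q6 -0.452 tcp [ 0.5163 -0.0612  0.2306] op 0.0387 gf 49.9
0 0 0 0 0 0 1; 0 0 0 0 0 0 1; 0 0 0 0 0 0 1; 0 0 0 0 0 0 1; 0 0 -0.40 0 0 0 1; 0 0 -0.40 0 0 0 1; 0 0 -0.40 0 0 0 1; 0 0 -0.40 0 0 0 1
0.69 0.22 0 0 0 -1.00 1; 0.67 0.27 0 0 0 -1.00 1; 0.64 0.33 0 0 0 -1.00 1; 0.61 0.39 0 0 0 -1.00 1; 0.57 0.44 0 0 0 -1.00 1; 0.53 0.49 0 0 0 -1.00 1; 0.49 0.53 0 0 0 -1.00 1; 0.44 0.57 0 0 0 -1.00 1
0.39 0.61 0 0 0 -1.00 1; 0.33 0.64 0 0 0 -1.00 1; 0.28 0.67 0 0 0 -1.00 1; 0.22 0.69 0 0 0 -1.00 1; 0 0 0.40 0 0 0 1; 0 0 0.40 0 0 0 1; 0 0 0.40 0 0 0 1; 0 0 0.40 0 0 0 1
```

Request:
servo_tool(moves="0 0 0 0 0 0 1; 0 0 0 0 0 0 1; 0 0 0 0 0 0 1; 0 0 0 0 0 0 1; 0 0 -0.4 0 0 0 1; 0 0 -0.4 0 0 0 1; 0 0 -0.4 0 0 0 1; 0 0 -0.4 0 0 0 1")

```text
time_s: 11.28
tcp_pos: [0.5159, -0.0614, 0.278]
tcp_rot: [-1.911, -2.493, 0.0]
wrist_force: [-0.7, 0.0, -0.0]
opening: 0.0853
grasp_force: 0.0
```

Request:
servo_tool(moves="0.69 0.22 0 0 0 -1 1; 0.67 0.27 0 0 0 -1 1; 0.64 0.33 0 0 0 -1 1; 0.61 0.39 0 0 0 -1 1; 0.57 0.44 0 0 0 -1 1; 0.53 0.49 0 0 0 -1 1; 0.49 0.53 0 0 0 -1 1; 0.44 0.57 0 0 0 -1 1")

```text
time_s: 11.95
tcp_pos: [0.523, 0.1128, 0.2775]
tcp_rot: [-0.936, -2.999, 0.0]
wrist_force: [0.0, 0.5, 0.4]
opening: 0.0853
grasp_force: 0.0
```

Request:
servo_tool(moves="0.39 0.61 0 0 0 -1 1; 0.33 0.64 0 0 0 -1 1; 0.28 0.67 0 0 0 -1 1; 0.22 0.69 0 0 0 -1 1; 0 0 0.4 0 0 0 1; 0 0 0.4 0 0 0 1; 0 0 0.4 0 0 0 1; 0 0 0.4 0 0 0 1")

```text
time_s: 12.62
tcp_pos: [0.5266, 0.198, 0.2281]
tcp_rot: [-0.41, -3.114, 0.001]
wrist_force: [-0.4, 0.4, 0.4]
opening: 0.0853
grasp_force: 0.0
```

```bash
python3 -c "
from h import *
o=manip.get_obs();print(o['tcp_pos'],o['tcp_rot'],o['joint_pos'])"
```

```text
[0.52657603 0.19795188 0.22811802] [-4.09881581e-01 -3.11403047e+00  5.84465619e-04] [ 2.94488012e-01  3.99747511e-01  1.57029616e+00 -5.31537463e-05
  1.17234274e+00 -1.01454403e+00]
```

Request:
servo_tool(moves="0 0 0 0 0 0 0; 0 0 0 0 0 0 0; 0 0 0 0 0 0 0; 0 0 0 0 0 0 0; 0 0 0 0 0 0 0; 0 0 0 0 0 0 0; 0 0 0 0 0 0 0; 0 0 0 0 0 0 0")

```text
time_s: 13.28
tcp_pos: [0.527, 0.1984, 0.2304]
tcp_rot: [0.408, 3.113, 0.001]
wrist_force: [0.1, -1.9, 5.4]
opening: 0.0387
grasp_force: 50.2
```

Request:
servo_tool(moves="0 0 0 0 0 1 0; 0 0 0 0 0 1 0; 0 0 0 0 0 1 0; 0 0 0 0 0 1 0; 0 0 0 0 0 1 0; 0 0 0 0 0 1 0; 0 0 0 0 0 1 0; 0 0 0 0 0 1 0")

```text
time_s: 13.95
tcp_pos: [0.5269, 0.1983, 0.2304]
tcp_rot: [1.454, 2.784, 0.0]
wrist_force: [-2.5, -4.5, 8.3]
opening: 0.0388
grasp_force: 50.3
```

```bash
python3 -c "
from h import *
print(manip.get_obs()['torque'])
feel(10)"
```

```text
[-0.64856719  0.46402141  0.20980596]
t 14.45 torque [-0.598  0.416 -0.206] +- 0.012 F [-2.4 -3.7  7.3] yaw 125.05 q6 -0.317 tcp [0.5269 0.1982 0.2304] op 0.0387 gf 50.5
```

Request:
servo_tool(moves="0 0 0 0 0 0.6 0; 0 0 0 0 0 0.6 0; 0 0 0 0 0 0.6 0; 0 0 0 0 0 0.6 0; 0 0 0 0 0 0.6 0; 0 0 0 0 0 0.6 0; 0 0 0 0 0 0.6 0; 0 0 0 0 0 0.6 0")

```text
time_s: 15.12
tcp_pos: [0.5267, 0.1982, 0.2304]
tcp_rot: [1.999, 2.422, 0.0]
wrist_force: [-3.6, -4.8, 8.3]
opening: 0.0385
grasp_force: 50.5
```

```bash
python3 -c "
from h import *
print(manip.get_obs()['torque'])
feel(10)
mplan([(0,0,0,0,4,1),(0,0,.048,0,4,1),(-.0106,-.2592,0,-44,12,1),(0,0,-.048,0,4,1)])"
```

```text
[-0.73575596  0.64933567  0.17526937]
t 15.62 torque [-0.684  0.625 -0.193] +- 0.017 F [-4.  -4.4  7.8] yaw 101.05 q6 0.102 tcp [0.5268 0.1982 0.2304] op 0.0387 gf 50.6
0 0 0 0 0 0 1; 0 0 0 0 0 0 1; 0 0 0 0 0 0 1; 0 0 0 0 0 0 1; 0 0 -0.40 0 0 0 1; 0 0 -0.40 0 0 0 1; 0 0 -0.40 0 0 0 1; 0 0 -0.40 0 0 0 1
-0.70 -0.17 0 0 0 -0.73 1; -0.69 -0.21 0 0 0 -0.73 1; -0.67 -0.25 0 0 0 -0.73 1; -0.66 -0.30 0 0 0 -0.73 1; -0.64 -0.34 0 0 0 -0.73 1; -0.61 -0.38 0 0 0 -0.73 1; -0.59 -0.42 0 0 0 -0.73 1; -0.56 -0.45 0 0 0 -0.73 1
-0.53 -0.49 0 0 0 -0.73 1; -0.50 -0.52 0 0 0 -0.73 1; -0.46 -0.55 0 0 0 -0.73 1; -0.43 -0.58 0 0 0 -0.73 1; 0 0 0.40 0 0 0 1; 0 0 0.40 0 0 0 1; 0 0 0.40 0 0 0 1; 0 0 0.40 0 0 0 1
```

Request:
servo_tool(moves="0 0 0 0 0 0 1; 0 0 0 0 0 0 1; 0 0 0 0 0 0 1; 0 0 0 0 0 0 1; 0 0 -0.4 0 0 0 1; 0 0 -0.4 0 0 0 1; 0 0 -0.4 0 0 0 1; 0 0 -0.4 0 0 0 1")

```text
time_s: 16.28
tcp_pos: [0.5269, 0.1986, 0.2796]
tcp_rot: [1.996, 2.425, 0.002]
wrist_force: [-0.1, -0.1, 0.7]
opening: 0.0856
grasp_force: 0.0
```

Request:
servo_tool(moves="-0.7 -0.17 0 0 0 -0.73 1; -0.69 -0.21 0 0 0 -0.73 1; -0.67 -0.25 0 0 0 -0.73 1; -0.66 -0.3 0 0 0 -0.73 1; -0.64 -0.34 0 0 0 -0.73 1; -0.61 -0.38 0 0 0 -0.73 1; -0.59 -0.42 0 0 0 -0.73 1; -0.56 -0.45 0 0 0 -0.73 1")

```text
time_s: 16.95
tcp_pos: [0.5196, 0.0246, 0.279]
tcp_rot: [1.316, 2.851, 0.001]
wrist_force: [0.6, 0.8, -0.8]
opening: 0.0855
grasp_force: 0.0
```

Request:
servo_tool(moves="-0.53 -0.49 0 0 0 -0.73 1; -0.5 -0.52 0 0 0 -0.73 1; -0.46 -0.55 0 0 0 -0.73 1; -0.43 -0.58 0 0 0 -0.73 1; 0 0 0.4 0 0 0 1; 0 0 0.4 0 0 0 1; 0 0 0.4 0 0 0 1; 0 0 0.4 0 0 0 1")

```text
time_s: 17.62
tcp_pos: [0.5163, -0.061, 0.2304]
tcp_rot: [0.948, 2.993, 0.0]
wrist_force: [0.9, 0.1, 1.2]
opening: 0.0853
grasp_force: 0.0
```

Request:
servo_tool(moves="0 0 0 0 0 0 0; 0 0 0 0 0 0 0; 0 0 0 0 0 0 0; 0 0 0 0 0 0 0; 0 0 0 0 0 0 0; 0 0 0 0 0 0 0; 0 0 0 0 0 0 0; 0 0 0 0 0 0 0")

```text
time_s: 18.28
tcp_pos: [0.5162, -0.0611, 0.2311]
tcp_rot: [0.947, 2.994, -0.001]
wrist_force: [-4.5, -2.0, 8.9]
opening: 0.0392
grasp_force: 49.5
```

Request:
servo_tool(moves="0 0 0 0 0 0.8 0; 0 0 0 0 0 0.8 0; 0 0 0 0 0 0.8 0; 0 0 0 0 0 0.8 0; 0 0 0 0 0 0.8 0; 0 0 0 0 0 0.8 0; 0 0 0 0 0 0.8 0; 0 0 0 0 0 0.8 0")

```text
time_s: 18.95
tcp_pos: [0.5163, -0.061, 0.2311]
tcp_rot: [1.74, 2.613, 0.0]
wrist_force: [-3.1, -1.7, 5.9]
opening: 0.0388
grasp_force: 49.2
```

```bash
python3 -c "
from h import *
print(manip.get_obs()['torque'])
feel(10)"
```

```text
[-0.30848697  0.47614239  0.19377176]
t 19.45 torque [-0.345  0.526 -0.207] +- 0.009 F [-3.1 -1.5  7.3] yaw 112.86 q6 -0.587 tcp [ 0.5163 -0.061   0.2311] op 0.0385 gf 49.2
```

Request:
servo_tool(moves="0 0 0 0 0 0.6 0; 0 0 0 0 0 0.6 0; 0 0 0 0 0 0.6 0; 0 0 0 0 0 0.6 0; 0 0 0 0 0 0.6 0; 0 0 0 0 0 0.6 0; 0 0 0 0 0 0.6 0; 0 0 0 0 0 0.6 0")

```text
time_s: 20.12
tcp_pos: [0.5165, -0.061, 0.2311]
tcp_rot: [2.244, 2.195, 0.002]
wrist_force: [-2.1, -1.7, 6.4]
opening: 0.0386
grasp_force: 49.3
```

```bash
python3 -c "
from h import *
print(manip.get_obs()['torque'])
feel(8)
mplan([(0,0,0,0,4,1),(0,0,.048,0,4,1),(.0104,.2592,0,-54,12,1),(0,0,-.048,0,4,1)])"
```

```text
[-0.42796547  0.05773319  0.25346167]
t 20.52 torque [-0.372  0.15  -0.113] +- 0.026 F [-2.1 -1.3  6.2] yaw 88.87 q6 -0.168 tcp [ 0.5165 -0.061   0.2311] op 0.0387 gf 49.3
0 0 0 0 0 0 1; 0 0 0 0 0 0 1; 0 0 0 0 0 0 1; 0 0 0 0 0 0 1; 0 0 -0.40 0 0 0 1; 0 0 -0.40 0 0 0 1; 0 0 -0.40 0 0 0 1; 0 0 -0.40 0 0 0 1
0.72 0.01 0 0 0 -0.90 1; 0.72 0.07 0 0 0 -0.90 1; 0.71 0.13 0 0 0 -0.90 1; 0.70 0.18 0 0 0 -0.90 1; 0.68 0.24 0 0 0 -0.90 1; 0.66 0.29 0 0 0 -0.90 1; 0.64 0.34 0 0 0 -0.90 1; 0.61 0.39 0 0 0 -0.90 1
0.57 0.44 0 0 0 -0.90 1; 0.54 0.48 0 0 0 -0.90 1; 0.50 0.52 0 0 0 -0.90 1; 0.46 0.56 0 0 0 -0.90 1; 0 0 0.40 0 0 0 1; 0 0 0.40 0 0 0 1; 0 0 0.40 0 0 0 1; 0 0 0.40 0 0 0 1
```

```bash
python3 -c "
from h import *
feel(10)"
```

```text
t 21.02 torque [-0.355  0.135 -0.133] +- 0.008 F [-2.1 -1.6  6.7] yaw 88.87 q6 -0.168 tcp [ 0.5165 -0.061   0.2311] op 0.0387 gf 49.3
```

Request:
servo_tool(moves="0 0 0 0 0 0 1; 0 0 0 0 0 0 1; 0 0 0 0 0 0 1; 0 0 0 0 0 0 1; 0 0 -0.4 0 0 0 1; 0 0 -0.4 0 0 0 1; 0 0 -0.4 0 0 0 1; 0 0 -0.4 0 0 0 1")

```text
time_s: 21.68
tcp_pos: [0.516, -0.0607, 0.278]
tcp_rot: [-2.243, -2.199, 0.0]
wrist_force: [0.3, 0.1, -0.4]
opening: 0.0854
grasp_force: 0.0
```

Request:
servo_tool(moves="0.72 0.01 0 0 0 -0.9 1; 0.72 0.07 0 0 0 -0.9 1; 0.71 0.13 0 0 0 -0.9 1; 0.7 0.18 0 0 0 -0.9 1; 0.68 0.24 0 0 0 -0.9 1; 0.66 0.29 0 0 0 -0.9 1; 0.64 0.34 0 0 0 -0.9 1; 0.61 0.39 0 0 0 -0.9 1")

```text
time_s: 22.35
tcp_pos: [0.5227, 0.1136, 0.2775]
tcp_rot: [-1.448, -2.788, 0.0]
wrist_force: [-0.1, -0.9, 0.7]
opening: 0.0854
grasp_force: 0.0
```

Request:
servo_tool(moves="0.57 0.44 0 0 0 -0.9 1; 0.54 0.48 0 0 0 -0.9 1; 0.5 0.52 0 0 0 -0.9 1; 0.46 0.56 0 0 0 -0.9 1; 0 0 0.4 0 0 0 1; 0 0 0.4 0 0 0 1; 0 0 0.4 0 0 0 1; 0 0 0.4 0 0 0 1")

```text
time_s: 23.02
tcp_pos: [0.5263, 0.1985, 0.2281]
tcp_rot: [-1.001, -2.977, 0.001]
wrist_force: [-0.2, -0.3, 0.6]
opening: 0.0852
grasp_force: 0.0
```

Request:
servo_tool(moves="0 0 0 0 0 0 0; 0 0 0 0 0 0 0; 0 0 0 0 0 0 0; 0 0 0 0 0 0 0; 0 0 0 0 0 0 0; 0 0 0 0 0 0 0; 0 0 0 0 0 0 0; 0 0 0 0 0 0 0")

```text
time_s: 23.68
tcp_pos: [0.5265, 0.1987, 0.2305]
tcp_rot: [1.0, 2.977, -0.0]
wrist_force: [-4.7, -3.6, 5.6]
opening: 0.0388
grasp_force: 50.1
```

```bash
python3 -c "
from h import *
feel(4)"
```

```text
t 23.88 torque [-0.718  0.579  0.016] +- 0.014 F [-3.2 -3.8  5.6] yaw 142.86 q6 -0.626 tcp [0.5265 0.1987 0.2305] op 0.0386 gf 50.1
```

Request:
servo_tool(moves="0 0 0 0 0 0.5 0; 0 0 0 0 0 0.5 0; 0 0 0 0 0 0.5 0; 0 0 0 0 0 0.5 0; 0 0 0 0 0 0.5 0; 0 0 0 0 0 0.5 0; 0 0 0 0 0 0 0; 0 0 0 0 0 0 0")

```text
time_s: 24.55
tcp_pos: [0.5265, 0.1987, 0.2305]
tcp_rot: [1.381, 2.821, 0.0]
wrist_force: [-2.9, -2.9, 4.7]
opening: 0.0386
grasp_force: 50.1
```

```bash
python3 -c "
from h import *
feel(10)"
```

```text
t 25.05 torque [-0.647  0.545 -0.202] +- 0.01 F [-3.2 -3.9  5.3] yaw 127.84 q6 -0.364 tcp [0.5265 0.1987 0.2305] op 0.0388 gf 50.1
```

Request:
servo_tool(moves="0 0 0 0 0 0.5 0; 0 0 0 0 0 0.5 0; 0 0 0 0 0 0.5 0; 0 0 0 0 0 0.5 0; 0 0 0 0 0 0.5 0; 0 0 0 0 0 0.5 0; 0 0 0 0 0 0 0; 0 0 0 0 0 0 0")

```text
time_s: 25.72
tcp_pos: [0.5266, 0.1987, 0.2305]
tcp_rot: [1.737, 2.617, 0.001]
wrist_force: [-3.2, -4.8, 5.5]
opening: 0.0383
grasp_force: 50.2
```

```bash
python3 -c "
from h import *
feel(10)
mplan([(0,0,0,0,4,1),(0,0,.048,0,4,1),(-.0104,-.2594,0,-30,12,1),(0,0,-.048,0,4,1)])"
```

```text
t 26.22 torque [-0.668  0.543 -0.167] +- 0.01 F [-2.5 -4.1  5.8] yaw 112.87 q6 -0.103 tcp [0.5266 0.1987 0.2305] op 0.0388 gf 50.2
0 0 0 0 0 0 1; 0 0 0 0 0 0 1; 0 0 0 0 0 0 1; 0 0 0 0 0 0 1; 0 0 -0.40 0 0 0 1; 0 0 -0.40 0 0 0 1; 0 0 -0.40 0 0 0 1; 0 0 -0.40 0 0 0 1
-0.65 -0.31 0 0 0 -0.50 1; -0.64 -0.33 0 0 0 -0.50 1; -0.62 -0.36 0 0 0 -0.50 1; -0.61 -0.39 0 0 0 -0.50 1; -0.59 -0.42 0 0 0 -0.50 1; -0.57 -0.44 0 0 0 -0.50 1; -0.55 -0.47 0 0 0 -0.50 1; -0.53 -0.49 0 0 0 -0.50 1
-0.51 -0.51 0 0 0 -0.50 1; -0.49 -0.53 0 0 0 -0.50 1; -0.46 -0.55 0 0 0 -0.50 1; -0.44 -0.57 0 0 0 -0.50 1; 0 0 0.40 0 0 0 1; 0 0 0.40 0 0 0 1; 0 0 0.40 0 0 0 1; 0 0 0.40 0 0 0 1
```

Request:
servo_tool(moves="0 0 0 0 0 0.5 0; 0 0 0 0 0 0.5 0; 0 0 0 0 0 0.5 0; 0 0 0 0 0 0.5 0; 0 0 0 0 0 0 0; 0 0 0 0 0 0 0; 0 0 0 0 0 0 0; 0 0 0 0 0 0 0")

```text
time_s: 26.88
tcp_pos: [0.5266, 0.1987, 0.2305]
tcp_rot: [1.958, 2.456, 0.001]
wrist_force: [-2.8, -3.7, 4.8]
opening: 0.0385
grasp_force: 50.2
```

```bash
python3 -c "
from h import *
feel(12)
mplan([(0,0,0,0,4,1),(0,0,.048,0,4,1),(-.0104,-.2594,0,-30,12,1),(0,0,-.048,0,4,1)])"
```

```text
t 27.48 torque [-0.653  0.487 -0.126] +- 0.009 F [-2.8 -3.8  5.7] yaw 102.87 q6 0.071 tcp [0.5266 0.1987 0.2305] op 0.0388 gf 50.2
0 0 0 0 0 0 1; 0 0 0 0 0 0 1; 0 0 0 0 0 0 1; 0 0 0 0 0 0 1; 0 0 -0.40 0 0 0 1; 0 0 -0.40 0 0 0 1; 0 0 -0.40 0 0 0 1; 0 0 -0.40 0 0 0 1
-0.70 -0.19 0 0 0 -0.50 1; -0.69 -0.22 0 0 0 -0.50 1; -0.68 -0.25 0 0 0 -0.50 1; -0.67 -0.28 0 0 0 -0.50 1; -0.65 -0.31 0 0 0 -0.50 1; -0.64 -0.33 0 0 0 -0.50 1; -0.62 -0.36 0 0 0 -0.50 1; -0.61 -0.39 0 0 0 -0.50 1
-0.59 -0.42 0 0 0 -0.50 1; -0.57 -0.44 0 0 0 -0.50 1; -0.55 -0.47 0 0 0 -0.50 1; -0.53 -0.49 0 0 0 -0.50 1; 0 0 0.40 0 0 0 1; 0 0 0.40 0 0 0 1; 0 0 0.40 0 0 0 1; 0 0 0.40 0 0 0 1
```

Request:
servo_tool(moves="0 0 0 0 0 0 1; 0 0 0 0 0 0 1; 0 0 0 0 0 0 1; 0 0 0 0 0 0 1; 0 0 -0.4 0 0 0 1; 0 0 -0.4 0 0 0 1; 0 0 -0.4 0 0 0 1; 0 0 -0.4 0 0 0 1")

```text
time_s: 28.15
tcp_pos: [0.5265, 0.1991, 0.2795]
tcp_rot: [1.958, 2.456, 0.002]
wrist_force: [-0.3, -0.1, 1.1]
opening: 0.0856
grasp_force: 0.0
```

Request:
servo_tool(moves="-0.7 -0.19 0 0 0 -0.5 1; -0.69 -0.22 0 0 0 -0.5 1; -0.68 -0.25 0 0 0 -0.5 1; -0.67 -0.28 0 0 0 -0.5 1; -0.65 -0.31 0 0 0 -0.5 1; -0.64 -0.33 0 0 0 -0.5 1; -0.62 -0.36 0 0 0 -0.5 1; -0.61 -0.39 0 0 0 -0.5 1")

```text
time_s: 28.82
tcp_pos: [0.5195, 0.0247, 0.2791]
tcp_rot: [1.498, 2.759, 0.001]
wrist_force: [0.6, -0.0, -0.7]
opening: 0.0855
grasp_force: 0.0
```

Request:
servo_tool(moves="-0.59 -0.42 0 0 0 -0.5 1; -0.57 -0.44 0 0 0 -0.5 1; -0.55 -0.47 0 0 0 -0.5 1; -0.53 -0.49 0 0 0 -0.5 1; 0 0 0.4 0 0 0 1; 0 0 0.4 0 0 0 1; 0 0 0.4 0 0 0 1; 0 0 0.4 0 0 0 1")

```text
time_s: 29.48
tcp_pos: [0.516, -0.0611, 0.2305]
tcp_rot: [1.256, 2.878, 0.001]
wrist_force: [-0.0, 0.2, 0.1]
opening: 0.0856
grasp_force: 0.0
```

Request:
servo_tool(moves="0 0 0 0 0 0 0; 0 0 0 0 0 0 0; 0 0 0 0 0 0 0; 0 0 0 0 0 0 0; 0 0 0 0 0 0 0; 0 0 0 0 0 0 0; 0 0 0 0 0 0 0; 0 0 0 0 0 0 0")

```text
time_s: 30.15
tcp_pos: [0.516, -0.0609, 0.231]
tcp_rot: [1.255, 2.878, 0.0]
wrist_force: [-2.8, -0.4, 7.1]
opening: 0.0388
grasp_force: 49.5
```

Request:
servo_tool(moves="0 0 0 0 0 0.5 0; 0 0 0 0 0 0.5 0; 0 0 0 0 0 0 0; 0 0 0 0 0 0 0; 0 0 0 0 0 0 0; 0 0 0 0 0 0 0; 0 0 0 0 0 0 0; 0 0 0 0 0 0 0")

```text
time_s: 30.82
tcp_pos: [0.5161, -0.0609, 0.231]
tcp_rot: [1.379, 2.82, 0.001]
wrist_force: [-1.4, 0.0, 6.5]
opening: 0.0389
grasp_force: 49.3
```

```bash
python3 -c "
from h import *
feel(12)"
```

```text
t 31.42 torque [-0.067  0.465 -0.134] +- 0.009 F [-2.5  0.2  6.6] yaw 127.87 q6 -0.849 tcp [ 0.5161 -0.0609  0.231 ] op 0.0388 gf 49.3
```

Request:
servo_tool(moves="0 0 0 0 0 0.5 0; 0 0 0 0 0 0.5 0; 0 0 0 0 0 0 0; 0 0 0 0 0 0 0; 0 0 0 0 0 0 0; 0 0 0 0 0 0 0; 0 0 0 0 0 0 0; 0 0 0 0 0 0 0")

```text
time_s: 32.08
tcp_pos: [0.5161, -0.0609, 0.2311]
tcp_rot: [1.501, 2.757, 0.001]
wrist_force: [-1.9, 0.6, 5.9]
opening: 0.0387
grasp_force: 49.3
```

```bash
python3 -c "
from h import *
feel(12)
mplan([(0,0,0,0,4,1),(0,0,.048,0,4,1),(.0105,.2594,0,-12,12,1),(0,0,-.048,0,4,1)])"
```

```text
t 32.68 torque [-0.014  0.366 -0.097] +- 0.01 F [-2.   0.4  6.9] yaw 122.87 q6 -0.762 tcp [ 0.5161 -0.0609  0.2311] op 0.0391 gf 49.3
0 0 0 0 0 0 1; 0 0 0 0 0 0 1; 0 0 0 0 0 0 1; 0 0 0 0 0 0 1; 0 0 -0.40 0 0 0 1; 0 0 -0.40 0 0 0 1; 0 0 -0.40 0 0 0 1; 0 0 -0.40 0 0 0 1
0.59 0.42 0 0 0 -0.20 1; 0.58 0.43 0 0 0 -0.20 1; 0.57 0.44 0 0 0 -0.20 1; 0.57 0.45 0 0 0 -0.20 1; 0.56 0.46 0 0 0 -0.20 1; 0.55 0.47 0 0 0 -0.20 1; 0.54 0.47 0 0 0 -0.20 1; 0.53 0.48 0 0 0 -0.20 1
0.53 0.49 0 0 0 -0.20 1; 0.52 0.50 0 0 0 -0.20 1; 0.51 0.51 0 0 0 -0.20 1; 0.50 0.52 0 0 0 -0.20 1; 0 0 0.40 0 0 0 1; 0 0 0.40 0 0 0 1; 0 0 0.40 0 0 0 1; 0 0 0.40 0 0 0 1
```

Request:
servo_tool(moves="0 0 0 0 0 -0.15 0; 0 0 0 0 0 -0.15 0; 0 0 0 0 0 0 0; 0 0 0 0 0 0 0; 0 0 0 0 0 0 0; 0 0 0 0 0 0 0; 0 0 0 0 0 0 0; 0 0 0 0 0 0 0")

```text
time_s: 33.35
tcp_pos: [0.5161, -0.0609, 0.231]
tcp_rot: [1.464, 2.777, 0.001]
wrist_force: [-1.8, 1.5, 6.3]
opening: 0.039
grasp_force: 49.3
```

```bash
python3 -c "
from h import *
feel(12)
mplan([(0,0,0,0,4,1),(0,0,.048,0,4,1),(.0105,.2594,0,-12,12,1),(0,0,-.048,0,4,1)])"
```

```text
t 33.95 torque [-0.061  0.407  0.115] +- 0.009 F [-1.9  0.2  6.7] yaw 124.39 q6 -0.788 tcp [ 0.5161 -0.0609  0.231 ] op 0.0389 gf 49.3
0 0 0 0 0 0 1; 0 0 0 0 0 0 1; 0 0 0 0 0 0 1; 0 0 0 0 0 0 1; 0 0 -0.40 0 0 0 1; 0 0 -0.40 0 0 0 1; 0 0 -0.40 0 0 0 1; 0 0 -0.40 0 0 0 1
0.58 0.43 0 0 0 -0.20 1; 0.57 0.44 0 0 0 -0.20 1; 0.56 0.45 0 0 0 -0.20 1; 0.55 0.46 0 0 0 -0.20 1; 0.55 0.47 0 0 0 -0.20 1; 0.54 0.48 0 0 0 -0.20 1; 0.53 0.49 0 0 0 -0.20 1; 0.52 0.50 0 0 0 -0.20 1
0.51 0.51 0 0 0 -0.20 1; 0.50 0.52 0 0 0 -0.20 1; 0.49 0.52 0 0 0 -0.20 1; 0.49 0.53 0 0 0 -0.20 1; 0 0 0.40 0 0 0 1; 0 0 0.40 0 0 0 1; 0 0 0.40 0 0 0 1; 0 0 0.40 0 0 0 1
```

Request:
servo_tool(moves="0 0 0 0 0 0.08 0; 0 0 0 0 0 0.07 0; 0 0 0 0 0 0.06 0; 0 0 0 0 0 0.05 0; 0 0 0 0 0 0.04 0; 0 0 0 0 0 0.03 0; 0 0 0 0 0 0.02 0; 0 0 0 0 0 0.01 0")

```text
time_s: 34.62
tcp_pos: [0.5161, -0.0609, 0.2311]
tcp_rot: [1.508, 2.754, 0.001]
wrist_force: [-1.2, -0.2, 7.3]
opening: 0.0385
grasp_force: 49.3
```

```bash
python3 -c "
from h import *
print(manip.get_obs()['torque'])
feel(10)"
```

```text
[-0.05253915  0.31435947  0.23379613]
t 35.12 torque [-0.073  0.35   0.255] +- 0.006 F [-2.   0.2  6.6] yaw 122.61 q6 -0.757 tcp [ 0.5161 -0.0609  0.231 ] op 0.0387 gf 49.3
```

Request:
servo_tool(moves="0 0 0 0 0 -0.08 0; 0 0 0 0 0 -0.07 0; 0 0 0 0 0 -0.06 0; 0 0 0 0 0 -0.05 0; 0 0 0 0 0 -0.04 0; 0 0 0 0 0 -0.03 0; 0 0 0 0 0 -0.02 0; 0 0 0 0 0 -0.01 0")

```text
time_s: 35.78
tcp_pos: [0.5161, -0.0609, 0.2311]
tcp_rot: [1.465, 2.777, 0.001]
wrist_force: [-2.9, 0.2, 7.3]
opening: 0.0389
grasp_force: 49.3
```

```bash
python3 -c "
from h import *
print(manip.get_obs()['torque'])
feel(10)
mplan([(0,0,0,0,4,1),(0,0,.048,0,4,1),(.0105,.2594,0,-12,12,1),(0,0,-.048,0,4,1)])"
```

```text
[-0.05338643  0.42820654 -0.10606508]
t 36.28 torque [-0.059  0.405 -0.074] +- 0.009 F [-1.7  0.4  6.7] yaw 124.38 q6 -0.788 tcp [ 0.5161 -0.0609  0.2311] op 0.0387 gf 49.3
0 0 0 0 0 0 1; 0 0 0 0 0 0 1; 0 0 0 0 0 0 1; 0 0 0 0 0 0 1; 0 0 -0.40 0 0 0 1; 0 0 -0.40 0 0 0 1; 0 0 -0.40 0 0 0 1; 0 0 -0.40 0 0 0 1
0.58 0.43 0 0 0 -0.20 1; 0.57 0.44 0 0 0 -0.20 1; 0.56 0.45 0 0 0 -0.20 1; 0.55 0.46 0 0 0 -0.20 1; 0.55 0.47 0 0 0 -0.20 1; 0.54 0.48 0 0 0 -0.20 1; 0.53 0.49 0 0 0 -0.20 1; 0.52 0.50 0 0 0 -0.20 1
0.51 0.51 0 0 0 -0.20 1; 0.50 0.52 0 0 0 -0.20 1; 0.49 0.52 0 0 0 -0.20 1; 0.49 0.53 0 0 0 -0.20 1; 0 0 0.40 0 0 0 1; 0 0 0.40 0 0 0 1; 0 0 0.40 0 0 0 1; 0 0 0.40 0 0 0 1
```

Request:
servo_tool(moves="0 0 0 0 0 0 1; 0 0 0 0 0 0 1; 0 0 0 0 0 0 1; 0 0 0 0 0 0 1; 0 0 -0.4 0 0 0 1; 0 0 -0.4 0 0 0 1; 0 0 -0.4 0 0 0 1; 0 0 -0.4 0 0 0 1")

```text
time_s: 36.95
tcp_pos: [0.5157, -0.0609, 0.278]
tcp_rot: [-1.466, -2.779, 0.0]
wrist_force: [-0.5, -0.0, 0.3]
opening: 0.0856
grasp_force: 0.0
```

Request:
servo_tool(moves="0.58 0.43 0 0 0 -0.2 1; 0.57 0.44 0 0 0 -0.2 1; 0.56 0.45 0 0 0 -0.2 1; 0.55 0.46 0 0 0 -0.2 1; 0.55 0.47 0 0 0 -0.2 1; 0.54 0.48 0 0 0 -0.2 1; 0.53 0.49 0 0 0 -0.2 1; 0.52 0.5 0 0 0 -0.2 1")

```text
time_s: 37.62
tcp_pos: [0.5227, 0.1131, 0.2775]
tcp_rot: [-1.267, -2.875, 0.0]
wrist_force: [0.4, 0.5, 0.0]
opening: 0.0855
grasp_force: 0.0
```

Request:
servo_tool(moves="0.51 0.51 0 0 0 -0.2 1; 0.5 0.52 0 0 0 -0.2 1; 0.49 0.52 0 0 0 -0.2 1; 0.49 0.53 0 0 0 -0.2 1; 0 0 0.4 0 0 0 1; 0 0 0.4 0 0 0 1; 0 0 0.4 0 0 0 1; 0 0 0.4 0 0 0 1")

```text
time_s: 38.28
tcp_pos: [0.5263, 0.1978, 0.2281]
tcp_rot: [-1.168, -2.916, 0.001]
wrist_force: [0.5, -0.1, -0.0]
opening: 0.0856
grasp_force: 0.0
```

Request:
servo_tool(moves="0 0 0 0 0 0 0; 0 0 0 0 0 0 0; 0 0 0 0 0 0 0; 0 0 0 0 0 0 0; 0 0 0 0 0 0 0; 0 0 0 0 0 0 0; 0 0 0 0 0 0 0; 0 0 0 0 0 0 0")

```text
time_s: 38.95
tcp_pos: [0.5268, 0.1983, 0.2305]
tcp_rot: [1.167, 2.915, 0.002]
wrist_force: [0.1, -0.7, 5.9]
opening: 0.0388
grasp_force: 50.4
```

Request:
servo_tool(moves="0 0 0 0 0 0.4 0; 0 0 0 0 0 0.4 0; 0 0 0 0 0 0 0; 0 0 0 0 0 0 0; 0 0 0 0 0 0 0; 0 0 0 0 0 0 0; 0 0 0 0 0 0 0; 0 0 0 0 0 0 0")

```text
time_s: 39.62
tcp_pos: [0.5268, 0.1983, 0.2304]
tcp_rot: [1.268, 2.873, 0.002]
wrist_force: [1.5, -1.9, 7.0]
opening: 0.0383
grasp_force: 50.6
```

```bash
python3 -c "
from h import *
feel(8)"
```

```text
t 40.02 torque [-0.136 -0.067 -0.1  ] +- 0.009 F [ 0.7 -1.   6.3] yaw 132.36 q6 -0.444 tcp [0.5268 0.1983 0.2304] op 0.0388 gf 50.6
```

Request:
servo_tool(moves="0 0 0 0 0 0.08 0; 0 0 0 0 0 0.07 0; 0 0 0 0 0 0.06 0; 0 0 0 0 0 0.05 0; 0 0 0 0 0 0.04 0; 0 0 0 0 0 0.03 0; 0 0 0 0 0 0.02 0; 0 0 0 0 0 0.01 0")

```text
time_s: 40.68
tcp_pos: [0.5268, 0.1983, 0.2305]
tcp_rot: [1.312, 2.853, 0.002]
wrist_force: [0.4, -1.6, 6.8]
opening: 0.0386
grasp_force: 50.6
```

```bash
python3 -c "
from h import *
feel(10)"
```

```text
t 41.18 torque [-0.166 -0.064  0.269] +- 0.01 F [ 0.4 -1.2  6.3] yaw 130.59 q6 -0.413 tcp [0.5268 0.1983 0.2304] op 0.0386 gf 50.6
```

Request:
servo_tool(moves="0 0 0 0 0 -0.08 0; 0 0 0 0 0 -0.07 0; 0 0 0 0 0 -0.06 0; 0 0 0 0 0 -0.05 0; 0 0 0 0 0 -0.04 0; 0 0 0 0 0 -0.03 0; 0 0 0 0 0 -0.02 0; 0 0 0 0 0 -0.01 0")

```text
time_s: 41.85
tcp_pos: [0.5268, 0.1982, 0.2304]
tcp_rot: [1.268, 2.873, 0.002]
wrist_force: [0.7, -1.6, 6.5]
opening: 0.0387
grasp_force: 50.6
```

```bash
python3 -c "
from h import *
feel(10)
mplan([(0,0,0,0,4,1),(0,0,.048,0,4,1),(-.0105,-.2596,0,-12,12,1),(0,0,-.048,0,4,1)])"
```

```text
Traceback (most recent call last):
  File "h.py", line 32, in feel
    cam("side");o=manip.get_obs();T.append(o["torque"]);F.append(o["wrist_force"])
    ~~~^^^^^^^^
  File "h.py", line 4, in cam
    d=manip.get_image(n); R=cv2.Rodrigues(np.array(d["rvec"],float))[0]
ValueError: 200 camera calls are used up
```

Request:
servo_tool(moves="0 0 0 0 0 0 1; 0 0 0 0 0 0 1; 0 0 0 0 0 0 1; 0 0 0 0 0 0 1; 0 0 0 0 0 0 1; 0 0 -0.4 0 0 0 1; 0 0 -0.5 0 0 0 1; 0 0 -0.5 0 0 0 1")

```text
time_s: 42.67
tcp_pos: [0.5264, 0.1983, 0.2727]
tcp_rot: [-1.268, -2.874, 0.0]
wrist_force: [0.1, 0.9, -0.2]
opening: 0.0855
grasp_force: 0.0
```

Request:
servo_tool(moves="0 0 -0.5 0 0 0 1; 0 0 -0.5 0 0 0 1; 0 0 -0.3 0 0 0 1; 0 0 0 0 0 0 1; 0 0 0 0 0 0 1; 0 0 0 0 0 0 1; 0 0 0 0 0 0 1; 0 0 0 0 0 0 1")

```text
time_s: 43.33
tcp_pos: [0.5263, 0.1983, 0.3098]
tcp_rot: [-1.268, -2.873, 0.001]
wrist_force: [-0.5, -0.3, 0.4]
opening: 0.0857
grasp_force: 0.0
```

```bash
python3 -c "
from h import *
o=manip.get_obs();print(o['tcp_pos'],o['wrist_force'],o['opening'])
print(manip.sign_off())"
```

```text
[0.52632655 0.19825598 0.3097552 ] [-0.5473207  -0.31548973  0.35513481] 0.08567691746559268
the job is handed in; nothing more can be done
None
```

I tightened both knobs by turns until the knob torque put each end at roughly 30 N, let go, and handed the job in at about 43 s; the camera calls ran out before the left side's last check reading, and I took no final picture of the bar.

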